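# Put the mixed-up eyelet setters back in their own dies

## Robot

A 6-joint arm with a two-finger parallel gripper is mounted at the origin on a cart in front of the work surface, level with it; the furniture and walls round the work are solid. World frame = base frame: x ahead of the robot, y to its left, z up, the work surface at z = 0. Lengths are in m, angles in degrees, forces in N, time in s.
With the tool pointing down it reaches from about 0.35 to 0.875 m from the base axis. Payload 4.2 kg.
Tool frame: the origin (TCP) lies on the front face of the gripper's body, between the roots of the fingers; the fingertips stand 70 mm ahead of it and the grasp point (between the pads) lies 51 mm ahead of it; z points along the fingers, y is the line along which they close (so a half turn about z gives the same grasp; the last joint's range is limited). The gripper opens to 87 mm and grips with 3 to 60 N. Pads are 19 mm wide; open, the fingers measure 117 mm over their backs; the gripper's body (75 mm by 190 mm) begins 51 mm behind the grasp point.
Start: joints at [82.884, 22.042, 0.453, 0, -68.411, -14.817], TCP at [0.233, 0.58, 0.292] pointing down, gripper open.
Joint ranges: [-179.83, 179.83], [-69.29, 118.12], [-61.27, 80.66], [-181.25, 117.63], [-171.15, -9.14], [-177.46, 177.46]. Speed limits (degrees/s): [159.86, 159.86, 180, 180, 180, 180].

## Interface

Orientations are given as a 3x3 rotation matrix whose columns are the frame's x, y, z axes.
In Python, from station import r gives the robot as it stands.
- The arm moves only by the shell command python3 -m pendant 'ROWS' [OPENING]. ROWS is JSON, a list of rows, each a list of 2 entries, a list of its own where there are three numbers: the shift along the tool's x, y, z in mm, then the turn, a rotation vector about the tool's x, y, z in rad. A call has 1 to 10 rows; each row is the pose to reach, as a shift and turn from the pose commanded when the call began, along the tool's axes at that moment; what a row does not reach only later rows make up. A row lasts 1/10 s, in which the tool goes at most 50 mm and 8.59 degrees, less where a joint would pass 70% of its speed; a pose out of reach is approached as far as the arm can. A call with a gripper value outside its range is refused whole. OPENING is the opening, from 0 (shut) to 1 (fully open), set as the call begins (- or left out, the last holds). The fingers move at their own pace and stop on an object; the grip force is fixed at half the most. Time passes only in rows, so rows that repeat a pose let the fingers close. It gives the time, the measured TCP pose, the force, the opening and the grip force at its end, in the units of the state.
- r.sense(): the state, without advancing time (a new reading comes with each control period).
- r.capture(name): name is "scene" or "top"; returns a dict with "frame" (480x640x3 uint8, red, green, blue), "vertical_fov" (degrees; the focal length in pixels is half the picture's height over the tangent of half this angle, whatever the lens; pixels are square), "cx", "cy" (the principal point, pixels), "rvec" (rotation vector, rad) and "tvec" (3), from world to camera coordinates, as OpenCV has them. Camera axes: x right, y down, z forward; pixel columns grow to the right and rows downward; lengths in m; the calibration is good to about 2 mm. A picture is of the moment at which its call begins. There is no depth.
- r.finish_job(): hands the job in; it is judged then, once.
The state is a dict: "time_s": time; "joints": joint angles; "joint_velocities": joint speeds; "effort": joint torques, N m; "tcp_pos": TCP position; "ee_rot": TCP orientation; "wrist_force": force on the tool from outside, world axes, zero at the start; "moment": the same for the moment, N m; "gripper_width": opening from 0.0 (shut) to 1.0 (fully open); "gripper_force": force on a finger pad.
Only numpy, scipy, OpenCV 4.12 (cv2) and the standard library are available. Lean on these libraries where they do the work, as an engineer would, in place of code of your own. Each camera call takes 0.05 s, during which the arm holds its last target. There are 200 camera calls.

## Task

The four eyelet setters have been put back on the wrong dies: swap them round until each one stands upright and fully down in the dish of its own die, the largest in the largest and so on down to the smallest. Every die is taken, so stand a setter on a bare spot of the bench for a while where you need to; let none fall over, and leave the tin of rivets and the carabiner where they are.

Things in the scene. Friction and masses are not known exactly. Their poses are not given: they have to be found in the camera images.
- setter_54: largest of four loose steel hand setters, upright, 100 mm high: a round stem 24 mm thick (grip it, 20 mm above the foot to the top) on a round nose. Nose: 14 mm high, 54 mm across at its flat foot, coned to 62 mm over the lowest 8 mm. Origin: centre of the foot; z up the stem. About 460 g. Its own die is die_54; it starts on one of the two smaller dies.
- setter_44: second largest of four loose steel hand setters, upright, 92 mm high: a round stem 22 mm thick (grip it, 20 mm above the foot to the top) on a round nose. Nose: 14 mm high, 44 mm across at its flat foot, coned to 52 mm over the lowest 8 mm. Origin: centre of the foot; z up the stem. About 330 g. Its own die is die_44; it starts on one of the two smaller dies.
- setter_29: second smallest of four loose steel hand setters, upright, 84 mm high: a round stem 18 mm thick (grip it, 20 mm above the foot to the top) on a round nose. Nose: 14 mm high, 29 mm across at its flat foot, coned to 37 mm over the lowest 8 mm. Origin: centre of the foot; z up the stem. About 180 g. Its own die is die_29; it starts on one of the two larger dies.
- setter_22: smallest of four loose steel hand setters, upright, 76 mm high: a round stem 16 mm thick (grip it, 20 mm above the foot to the top) on a round nose. Nose: 14 mm high, 22 mm across at its flat foot, coned to 30 mm over the lowest 8 mm. Origin: centre of the foot; z up the stem. About 120 g. Its own die is die_22; it starts on one of the two larger dies.
- die_54: largest of four dies, fixed to the bench, for setter_54: square foot plate 100 mm wide, 6 mm thick; round boss 80 mm across, rim 26 mm above the bench; in it a dish, 64 mm across at the rim, coned to 56 mm at its flat floor 18 mm above the bench. A setter too wide for it stands on the rim. Origin: below the dish's centre, at bench level; z up.
- die_44: second largest of four dies, fixed to the bench, for setter_44: square foot plate 88 mm wide, 6 mm thick; round boss 70 mm across, rim 26 mm above the bench; in it a dish, 54 mm across at the rim, coned to 46 mm at its flat floor 18 mm above the bench. A setter too wide for it stands on the rim. Origin: below the dish's centre, at bench level; z up.
- die_29: second smallest of four dies, fixed to the bench, for setter_29: square foot plate 76 mm wide, 6 mm thick; round boss 55 mm across, rim 26 mm above the bench; in it a dish, 39 mm across at the rim, coned to 31 mm at its flat floor 18 mm above the bench. A setter too wide for it stands on the rim. Origin: below the dish's centre, at bench level; z up.
- die_22: smallest of four dies, fixed to the bench, for setter_22: square foot plate 64 mm wide, 6 mm thick; round boss 48 mm across, rim 26 mm above the bench; in it a dish, 32 mm across at the rim, coned to 24 mm at its flat floor 18 mm above the bench. A setter too wide for it stands on the rim. Origin: below the dish's centre, at bench level; z up.
- rivet_tin: bystander: open round tin of rivets, 66 mm across and 46 mm high, behind the dies; origin at the centre of its underside. To be left alone. A shelf hangs over the back of the bench, its underside 0.53 m above the bench top, from x = 0.59 back: keep the wrist out of it
- carabiner: bystander: steel carabiner with a red sleeve, 120 x 68 x 11 mm, lying flat behind the dies; origin at its centre, underside. To be left alone. Apart from the listed things the bench is bare from x = 0.36 to 0.55 and y = -0.34 to 0.40, so a setter can be stood there
Mind the look-alikes: they are no part of the job. Leave any purple or red look-alike of the die_29 alone.

How it is judged (in metres and radians):
At the end, for the whole second after the job is handed in: Each setter is in its own die: its foot within 6 mm of the dish's centre, seen from above, and within 3 mm of the height of the dish's floor, upright within 7 degrees, and at rest (horizontal distance between setter_54 and die_54 below 0.006 m and z of setter_54 in the frame of die_54 between 0.015 and 0.021 m and angle between each of setter_54, setter_44, setter_29, setter_22's own z axis and vertical below 0.12 rad and linear speed of each of setter_54, setter_44, setter_29, setter_22 below 0.02 m/s and angular speed of each of setter_54, setter_44, setter_29, setter_22 below 0.2 rad/s and horizontal distance between setter_44 and die_44 below 0.006 m and z of setter_44 in the frame of die_44 between 0.015 and 0.021 m and horizontal distance between setter_29 and die_29 below 0.006 m and z of setter_29 in the frame of die_29 between 0.015 and 0.021 m and horizontal distance between setter_22 and die_22 below 0.006 m and z of setter_22 in the frame of die_22 between 0.015 and 0.021 m); the robot touches nothing.
It fails at once if a setter falls over (leans more than 60 degrees) (angle between any of setter_54, setter_44, setter_29, setter_22's own z axis and vertical above 1.05 rad).
It fails at once if the tin of rivets or the carabiner is pushed more than 20 mm from where it was (distance of any of rivet_tin, carabiner from where it was at the start of the episode above 0.02 m).
It also fails if it takes over 128 s, if anything falls off the work surface, if the arm or the gripper's body presses on something with over 40 N, if the wrist force passes 120 N, or if a joint passes its speed limit or range.

## Working session

There is one attempt and no reset: what is moved stays moved. The work goes in short steps, Python scripts to look and compute and a shell command to move; the robot and the scene stay as the last step left them, time stands still between calls to the robot, and variables do not carry over. Pictures are saved under pics/ and viewed, at most 14 in all, crops included, and the job is handed in when it is done.

```bash
mkdir -p pics; ls
python3 - <<'E'
from station import r
import cv2
for n in ("scene","top"):
    c=r.capture(n); cv2.imwrite(f"pics/{n}0.png",c["frame"][:,:,::-1]); print(n,c["vertical_fov"],c["cx"],c["cy"],c["rvec"],c["tvec"])
s=r.sense(); print(s)
E
```

```text
pics
scene 46.75142045729979 309.73260210265596 243.10393203931457 [ 1.10301069 -2.18928232  1.18040891] [0.30668536 0.25834116 0.76829756]
top 52.67729329671609 330.5995120354422 232.2267785253958 [ 2.15867075 -2.10317186  0.18977391] [0.00910183 0.47227963 0.85069457]
{'time_s': 0.1, 'joints': array([ 8.28819313e+01,  2.20849760e+01,  3.89963802e-01, -2.36164066e-02,
       -6.84125929e+01, -1.48164571e+01]), 'joint_velocities': array([-0.07283679, -0.13991905,  0.18283205,  0.12280842, -0.10374318,
       -0.03231118]), 'effort': array([-3.25710525e-04, -3.91689348e+01,  1.87934357e+01,  4.23194334e+00,
        1.34385194e-02, -7.42046996e-05]), 'tcp_pos': array([0.23330339, 0.57940037, 0.2913039 ]), 'ee_rot': array([[ 9.27554567e-01, -3.73687234e-01, -6.13033877e-04],
       [-3.73687721e-01, -9.27552796e-01, -1.81606642e-03],
       [ 1.10019552e-04,  1.91358394e-03, -9.99998163e-01]]), 'wrist_force': array([ 0.17200146, -0.13358305, -0.10231874]), 'moment': array([ 0.01256745, -0.00776805,  0.03492681]), 'gripper_force': 0.0, 'gripper_width': 1.0013073956831149}
```

View pics/scene0.png

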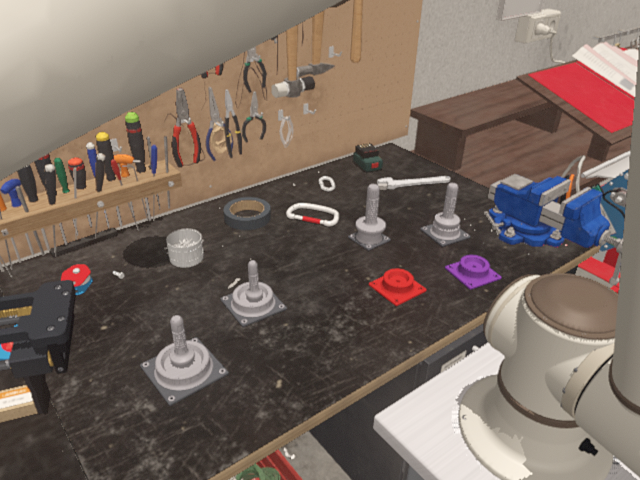

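View pics/top0.png

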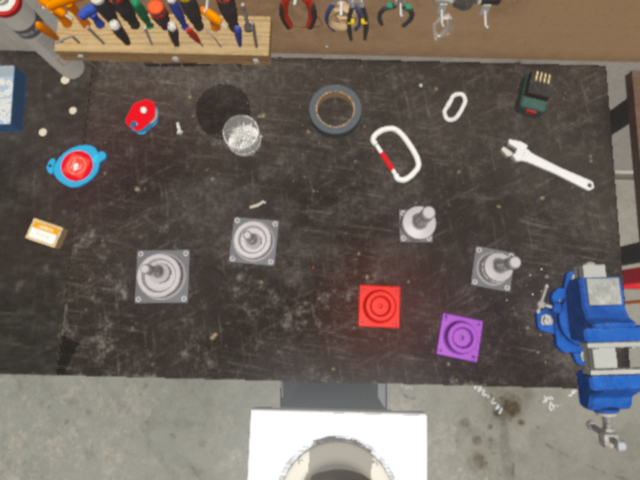

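The scene view has four grey dies with setters: at about (185,365), (253,300), (370,235) and (446,228). Red and purple look-alikes are at (398,285) and (473,270). In the top view the dies are at about (162,276), (254,241), (417,225) and (493,268), with the tin at (241,136) and the carabiner at (397,153). I'll enlarge these.

Run:
```python
import cv2,numpy as np
def mont(img,cs,w,h,s,out):
    im=cv2.imread(img); t=[]
    for (x,y) in cs:
        x0,y0=x-w//2,y-h//2
        p=cv2.resize(im[y0:y0+h,x0:x0+w],None,fx=s,fy=s,interpolation=cv2.INTER_CUBIC)
        for k in range(0,w,10): cv2.line(p,(k*s,0),(k*s,6 if (x0+k)%20 else 12),(0,255,255),1)
        for k in range(0,h,10): cv2.line(p,(0,k*s),(6 if (y0+k)%20 else 12,k*s),(0,255,255),1)
        cv2.putText(p,f"{x0},{y0}",(14,24),0,.5,(0,255,0),1); t.append(p)
    cv2.imwrite(out,np.vstack([np.hstack(t[:2]),np.hstack(t[2:])]))
mont("pics/top0.png",[(162,276),(254,241),(420,222),(496,267)],80,60,5,"pics/topc.png")
mont("pics/scene0.png",[(185,355),(253,292),(370,215),(446,212)],100,90,4-1,"pics/x.png")
mont("pics/scene0.png",[(185,355),(253,292),(370,215),(446,212)],100,75,4,"pics/scenec.png")
```

```text
(no output)
```

View pics/topc.png

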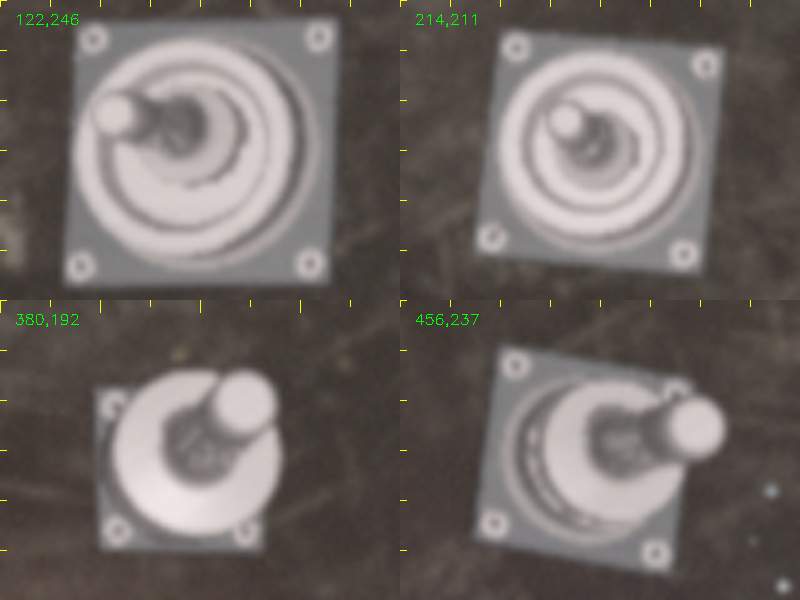

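View pics/scenec.png

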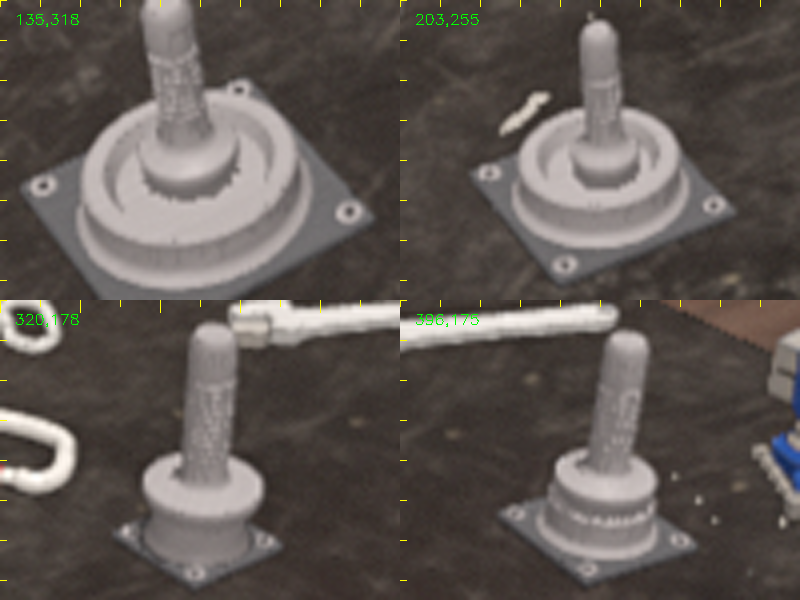

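Reading the crops: the 100 mm plate (A) holds setter_29, the 88 mm plate (B) holds setter_22, the 64 mm plate (C) holds setter_54, and the 76 mm plate (D) holds setter_44. Next I triangulate the plate centres (z≈6 mm) and the stem dome centres.

```bash
cat > h.py <<'E'
import cv2,numpy as np
from station import r
def cam(c):
    f=240/np.tan(np.radians(c["vertical_fov"]/2)); K=np.array([[f,0,c["cx"]],[0,f,c["cy"]],[0,0,1]])
    R=cv2.Rodrigues(np.array(c["rvec"]))[0]; return K,R,np.array(c["tvec"])
def ray(C,p):
    K,R,t=C; d=R.T@np.linalg.solve(K,[p[0],p[1],1]); return -R.T@t,d/np.linalg.norm(d)
def onz(C,p,z):
    o,d=ray(C,p); return o+d*(z-o[2])/d[2]
def tri(C1,p1,C2,p2):
    o1,d1=ray(C1,p1); o2,d2=ray(C2,p2)
    s=np.linalg.lstsq(np.c_[d1,-d2],o2-o1,rcond=None)[0]; a,b=o1+s[0]*d1,o2+s[1]*d2
    return (a+b)/2,np.linalg.norm(a-b)
def proj(C,P):
    K,R,t=C; q=K@(R@np.array(P)+t); return q[:2]/q[2]
E
python3 - <<'E'
from h import *
np.set_printoptions(precision=4,suppress=True)
T=cam(r.capture("top"));S=cam(r.capture("scene"))
ft=lambda off,p:(np.array(p)+.5)/5-.5+off
fs=lambda off,p:(np.array(p)+.5)/4-.5+off
to=dict(A=(122,246),B=(214,211),C=(380,192),D=(456,237)); so=dict(A=(135,318),B=(203,255),C=(320,178),D=(396,175))
pt=dict(A=(201.5,152.2),B=(199.5,151),C=(180.5,168),D=(186,159)); ps=dict(A=(196.5,198.5),B=(201.5,189),C=(196,236),D=(197.5,227.5))
dt=dict(A=(116,115),B=(168,120),C=(244,102),D=(295,128)); ds=dict(A=(168,18),B=(198,42),C=(213,48),D=(227,54))
zz=dict(A=.093,B=.086,C=.114,D=.107)
nt=dict(C=(197,153),D=(214,153)); nz=dict(C=.037,D=.037)
for k in "ABCD":
    print(k,"plate tri",*tri(T,ft(to[k],pt[k]),S,fs(so[k],ps[k])),"top@6",onz(T,ft(to[k],pt[k]),.006)[:2],"scene@6",onz(S,fs(so[k],ps[k]),.006)[:2])
    print("  dome",*tri(T,ft(to[k],dt[k]),S,fs(so[k],ds[k])),"top",onz(T,ft(to[k],dt[k]),zz[k])[:2],"scene",onz(S,fs(so[k],ds[k]),zz[k])[:2])
    if k in nt: print("  nose",onz(T,ft(to[k],nt[k]),nz[k])[:2])
E
```

```text
A plate tri [0.386  0.3364 0.0058] 0.00041433160071492115 top@6 [0.3861 0.3365] scene@6 [0.3856 0.3363]
  dome [0.3905 0.3352 0.0941] 0.0024637368185703406 top [0.3914 0.3367] scene [0.3906 0.334 ]
B plate tri [0.4574 0.1676 0.0053] 0.0011510853084903312 top@6 [0.4577 0.1679] scene@6 [0.4561 0.1677]
  dome [0.4554 0.1661 0.0862] 0.001438473820880194 top [0.4559 0.1667] scene [0.455  0.1655]
C plate tri [ 0.4962 -0.142   0.0048] 0.00043896906719366707 top@6 [ 0.4962 -0.1417] scene@6 [ 0.4948 -0.1409]
  dome [ 0.4977 -0.1444  0.1149] 0.0012928740952547753 top [ 0.4984 -0.1441] scene [ 0.4985 -0.1461]
  nose [ 0.4959 -0.1423]
D plate tri [ 0.4165 -0.2885  0.0038] 0.0015098553775808098 top@6 [ 0.4168 -0.2873] scene@6 [ 0.4138 -0.2863]
  dome [ 0.4169 -0.2902  0.1076] 0.00044628767908460454 top [ 0.4172 -0.2903] scene [ 0.4175 -0.2913]
  nose [ 0.4158 -0.2871]
```

Both views agree within about 2 mm, and the heights match the text. Die centres are A/54 (.386,.336), B/44 (.457,.168), C/22 (.496,-.142) and D/29 (.416,-.287). The plan is 54→bench, 22→C, 44→B, 29→D, 54→A. First I square the tool and move above C.

```bash
python3 -m pendant '[[[30,34,0],[0,0,-0.1]],[[62,69,0],[0,0,-0.2]],[[96,107,0],[0,0,-0.3]],[[130,145,0],[0,0,-0.383]],[[164,182,0],[0,0,-0.383]],[[198,220,0],[0,0,-0.383]],[[231,257,0],[0,0,-0.383]],[[264,294,0],[0,0,-0.383]],[[295,328,0],[0,0,-0.383]],[[309,343,0],[0,0,-0.383]]]' 1
cat > st.py <<'E'
import sys,numpy as np
from station import r
# usage: st.py x y z : tool-axis shift in mm and turn to square pose
np.set_printoptions(precision=4,suppress=True)
s=r.sense(); R=s["ee_rot"]; p=s["tcp_pos"]
from scipy.spatial.transform import Rotation as Ro
D=np.diag([1,-1,-1.])
print("t",s["time_s"],"p",p,"F",s["wrist_force"],"w",s["gripper_width"],"gf",s["gripper_force"])
print("rot to square",Ro.from_matrix(R.T@D).as_rotvec())
if len(sys.argv)>3: print("shift mm",R.T@(np.array(list(map(float,sys.argv[1:4])))-p)*1000)
E
python3 st.py 0.497 -0.1435 0.25
```

```text
time_s: 1.2
tcp_pos: [0.3919, 0.143, 0.2923]
ee_rot: [[1.0, -0.003, -0.0], [-0.003, -1.0, -0.0], [-0.0, 0.0, -1.0]]
wrist_force: [-0.0, 1.1, -0.2]
gripper_width: 0.999
gripper_force: 0.0
t 1.2 p [0.3919 0.143  0.2923] F [-0.0252  1.1223 -0.1874] w 0.9987370254446362 gf 0.0
rot to square [ 0.0001  0.0003 -0.0028]
shift mm [105.8817 286.2301  42.3325]
```

```bash
python3 -m pendant '[[[15,40,6],[0,0,-0.003]],[[32,85,12],[0,0,-0.003]],[[49,130,18],[0,0,-0.003]],[[66,175,24],[0,0,-0.003]],[[81,218,30],[0,0,-0.003]],[[94,252,36],[0,0,-0.003]],[[102,275,40],[0,0,-0.003]],[[105,284,42],[0,0,-0.003]],[[105,284,42],[0,0,-0.003]],[[105,284,42],[0,0,-0.003]]]' >/dev/null;  python3 st.py 0.497 -0.1435 0.142
```

```text
t 2.2 p [ 0.4967 -0.1373  0.2503] F [-0.2594  0.6836 -0.5688] w 1.000353117052 gf 0.0
rot to square [-0.0002  0.0002  0.0035]
shift mm [  0.3012   6.266  108.2803]
```

```bash
python3 -m pendant '[[[0,6,0],[0,0,0]],[[0,6,0],[0,0,0]],[[0,6,0],[0,0,0]]]' >/dev/null;  python3 st.py 0.497 -0.1435 0.142
```

```text
t 2.5 p [ 0.497  -0.1433  0.2506] F [-0.1222  0.1764  0.3816] w 1.006706337844102 gf 0.0
rot to square [-0.0001 -0.0006  0.0041]
shift mm [ -0.0224   0.2072 108.5947]
```

```bash
python3 -m pendant '[[[0,0,25],[0,0,0.004]],[[0,0,60],[0,0,0.004]],[[0,0,90],[0,0,0.004]],[[0,0,105],[0,0,0.004]],[[0,0,108],[0,0,0.004]],[[0,0,108],[0,0,0.004]]]' && python3 -m pendant '[[[0,0,0],[0,0,0]],[[0,0,0],[0,0,0]],[[0,0,0],[0,0,0]],[[0,0,0],[0,0,0]],[[0,0,0],[0,0,0]],[[0,0,0],[0,0,0]]]' 0
```

```text
time_s: 3.1
tcp_pos: [0.4972, -0.1436, 0.1423]
ee_rot: [[1.0, -0.0, -0.0], [-0.0, -1.0, -0.0], [-0.0, 0.0, -1.0]]
wrist_force: [-0.2, -0.1, -0.1]
gripper_width: 1.001
gripper_force: 0.0
time_s: 3.7
tcp_pos: [0.497, -0.1439, 0.1424]
ee_rot: [[1.0, -0.001, 0.0], [-0.001, -1.0, -0.0], [0.0, 0.0, -1.0]]
wrist_force: [0.4, 1.0, 0.7]
gripper_width: 0.54
gripper_force: 0.0
```

```bash
python3 -m pendant '[[[0,0,0],[0,0,0]],[[0,0,0],[0,0,0]],[[0,0,0],[0,0,0]],[[0,0,0],[0,0,0]],[[0,0,0],[0,0,0]],[[0,0,0],[0,0,0]]]' 0
```

```text
time_s: 4.3
tcp_pos: [0.4971, -0.1437, 0.1422]
ee_rot: [[1.0, -0.001, 0.0], [-0.001, -1.0, 0.0], [0.0, -0.0, -1.0]]
wrist_force: [0.3, 1.8, -1.2]
gripper_width: 0.27
gripper_force: 30.0
```

```bash
python3 -m pendant '[[[0,0,-8],[0,0,0]],[[0,0,-25],[0,0,0]],[[0,-10,-42],[0,0,0]],[[-5,-35,-50],[0,0,0]],[[-11,-67,-50],[0,0,0]],[[-17,-100,-50],[0,0,0]],[[-22,-132,-50],[0,0,0]],[[-26,-153,-50],[0,0,0]],[[-27,-163,-50],[0,0,0]],[[-27,-163,-50],[0,0,0]]]' && python3 -m pendant '[[[0,0,10],[0,0,0]],[[0,0,30],[0,0,0]],[[0,0,50],[0,0,0]],[[0,0,64],[0,0,0]],[[0,0,71],[0,0,0]],[[0,0,73],[0,0,0]],[[0,0,73],[0,0,0]]]'
python3 - <<'E'
from h import *
c=r.capture("scene"); f=c["frame"][:,:,::-1]; cv2.imwrite("pics/b.png",cv2.resize(f[130:330,200:480],None,fx=2.8,fy=2.8,interpolation=2))
E
```

```text
time_s: 5.3
tcp_pos: [0.4697, 0.0199, 0.1921]
ee_rot: [[1.0, 0.001, -0.001], [0.001, -1.0, -0.0], [-0.001, 0.0, -1.0]]
wrist_force: [0.7, 0.1, -5.4]
gripper_width: 0.269
gripper_force: 30.0
time_s: 6.0
tcp_pos: [0.4704, 0.0188, 0.1191]
ee_rot: [[1.0, -0.001, -0.0], [-0.001, -1.0, -0.0], [-0.0, 0.0, -1.0]]
wrist_force: [-0.6, 0.9, -5.4]
gripper_width: 0.267
gripper_force: 30.0
```

View pics/b.png

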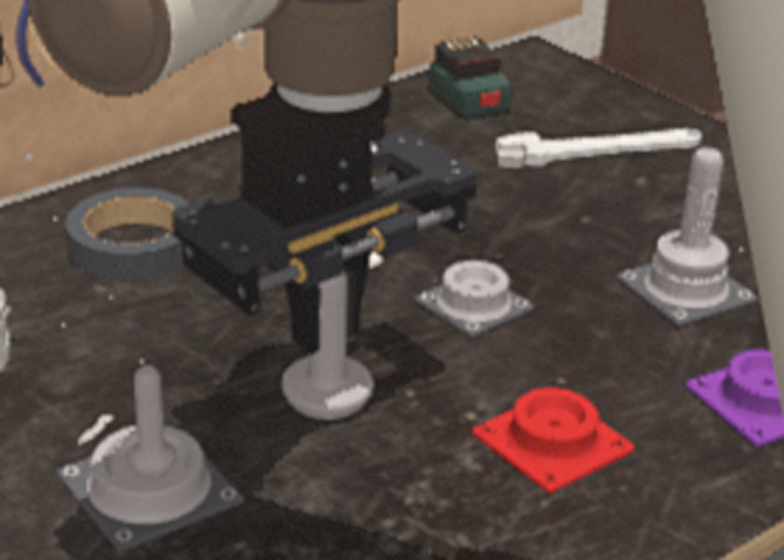

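The setter hangs upright just above the bench, with its foot at about (328,405) in the crop. Die_22 is free at (475,290). I'll lower it gently.

```bash
python3 -m pendant '[[[0,0,1],[0,0,0]],[[0,0,2],[0,0,0]],[[0,0,2.5],[0,0,0]],[[0,0,2.5],[0,0,0]]]'
```

```text
time_s: 6.45
tcp_pos: [0.4702, 0.0192, 0.1169]
ee_rot: [[1.0, -0.001, 0.0], [-0.001, -1.0, 0.0], [0.0, -0.0, -1.0]]
wrist_force: [-0.1, 0.2, -5.7]
gripper_width: 0.267
gripper_force: 30.0
```

```bash
python3 -m pendant '[[[0,0,0.5],[0,0,0]],[[0,0,1],[0,0,0]],[[0,0,1],[0,0,0]]]'|sed -n '1,4p'
```

```text
time_s: 6.75
tcp_pos: [0.4703, 0.0193, 0.1162]
ee_rot: [[1.0, -0.0, 0.0], [-0.0, -1.0, -0.0], [0.0, 0.0, -1.0]]
wrist_force: [-1.9, 0.8, 0.8]
```

```bash
python3 -m pendant '[[[0,0,0],[0,0,0]],[[0,0,0],[0,0,0]],[[0,0,0],[0,0,0]],[[0,0,0],[0,0,0]],[[0,0,-10],[0,0,0]],[[0,0,-30],[0,0,0]],[[0,0,-60],[0,0,0]],[[0,0,-90],[0,0,0]],[[0,0,-105],[0,0,0]],[[0,0,-105],[0,0,0]]]' 0.7 && python3 st.py 0.4555 0.1665 0.22
```

```text
time_s: 7.75
tcp_pos: [0.4715, 0.0196, 0.2239]
ee_rot: [[1.0, -0.0, 0.007], [-0.0, -1.0, 0.002], [0.007, -0.002, -1.0]]
wrist_force: [-0.1, 0.1, -0.7]
gripper_width: 0.699
gripper_force: 0.0
t 7.75 p [0.4715 0.0196 0.2239] F [-0.0706  0.1121 -0.7394] w 0.6988558047731653 gf 0.0
rot to square [-0.0021 -0.0068 -0.0004]
shift mm [ -16.0595 -146.8968    4.1246]
```

```bash
python3 -m pendant '[[[-2,-18,1],[0,0,0]],[[-6,-55,2],[0,0,0]],[[-10,-95,3],[0,0,0]],[[-14,-130,4],[0,0,0]],[[-16,-144,4],[0,0,0]],[[-16,-146.5,4],[0,0,0]],[[-16,-146.5,4],[0,0,0]],[[-16,-146.5,4],[0,0,0]]]' >/dev/null && python3 st.py 0.4555 0.1665 0.114
```

```text
t 8.55 p [0.4541 0.1647 0.2165] F [-0.3887 -0.4207 -0.0305] w 0.7001901218719043 gf 0.0
rot to square [ 0.0006  0.0008 -0.002 ]
shift mm [  1.4508  -1.9132 102.4776]
```

```bash
python3 -m pendant '[[[1,-1.5,20],[0,0,0]],[[1,-1.5,50],[0,0,0]],[[1,-1.5,80],[0,0,0]],[[1,-1.5,98],[0,0,0]],[[1,-1.5,102],[0,0,0]],[[1,-1.5,102],[0,0,0]],[[1,-1.5,102],[0,0,0]]]' && python3 -m pendant '[[[0,0,0],[0,0,0]],[[0,0,0],[0,0,0]],[[0,0,0],[0,0,0]],[[0,0,0],[0,0,0]],[[0,0,0],[0,0,0]],[[0,0,0],[0,0,0]],[[0,0,0],[0,0,0]],[[0,0,0],[0,0,0]],[[0,0,0],[0,0,0]],[[0,0,0],[0,0,0]]]' 0
```

```text
time_s: 9.25
tcp_pos: [0.456, 0.1672, 0.1157]
ee_rot: [[1.0, -0.001, 0.002], [-0.001, -1.0, 0.001], [0.002, -0.001, -1.0]]
wrist_force: [1.1, -1.0, -0.2]
gripper_width: 0.701
gripper_force: 0.0
time_s: 10.25
tcp_pos: [0.4552, 0.1672, 0.1147]
ee_rot: [[1.0, -0.001, -0.0], [-0.001, -1.0, 0.0], [-0.0, -0.0, -1.0]]
wrist_force: [0.4, 0.6, -0.2]
gripper_width: 0.179
gripper_force: 30.0
```

```bash
python3 -m pendant '[[[0,0,-12],[0,0,0]],[[0,0,-40],[0,0,0]],[[0,0,-75],[0,0,0]],[[0,0,-102],[0,0,0]],[[0,10,-110],[0,0,0]],[[4,35,-110],[0,0,0]],[[10,75,-110],[0,0,0]],[[16,120,-110],[0,0,0]],[[20,155,-110],[0,0,0]],[[22,165,-110],[0,0,0]]]' && python3 st.py 0.496 -0.1415 0.22
```

```text
time_s: 11.25
tcp_pos: [0.4758, -0.001, 0.2232]
ee_rot: [[1.0, -0.005, -0.004], [-0.005, -1.0, -0.001], [-0.004, 0.001, -1.0]]
wrist_force: [-0.8, 1.0, -1.5]
gripper_width: 0.174
gripper_force: 30.0
t 11.25 p [ 0.4758 -0.001   0.2232] F [-0.8346  1.0347 -1.5305] w 0.1744256225349908 gf 29.998525260016322
rot to square [ 0.0008  0.0037 -0.005 ]
shift mm [ 20.9608 140.3513   3.2245]
```

```bash
python3 -m pendant '[[[3,20,0],[0,0,0]],[[8,55,0],[0,0,0]],[[13,95,0],[0,0,0]],[[18,130,5],[0,0,0]],[[19,142,20],[0,0,0]],[[19,143.5,45],[0,0,0]],[[19,143.5,68],[0,0,0]],[[19,143.5,78],[0,0,0]],[[19,143.5,78],[0,0,0]],[[19,143.5,78],[0,0,0]]]' > /dev/null&& python3 -m pendant '[[[0,0,0],[0,0,0]],[[0,0,0],[0,0,0]]]' >/dev/null; python3 st.py 0.496 -0.1415 0.145
python3 - <<'E'
from h import *
o=[]
for n in("scene","top"):
    c=r.capture(n); C=cam(c); f=c["frame"][:,:,::-1].copy(); u=proj(C,(.496,-.1415,.03)); x,y=int(u[0])-40,int(u[1])-35
    p=cv2.resize(f[y:y+60,x:x+80],None,fx=5,fy=5,interpolation=2); cv2.putText(p,f"{x},{y}",(5,20),0,.5,(0,255,0)); o.append(p)
cv2.imwrite("pics/c.png",np.hstack(o))
E
```

```text
t 12.45 p [ 0.4966 -0.1411  0.1478] F [-0.1053  0.456  -0.7853] w 0.17881394430026348 gf 29.998548799194396
rot to square [ 0.     -0.0022 -0.0004]
shift mm [-0.5885  0.3505  2.8097]
```

View pics/c.png

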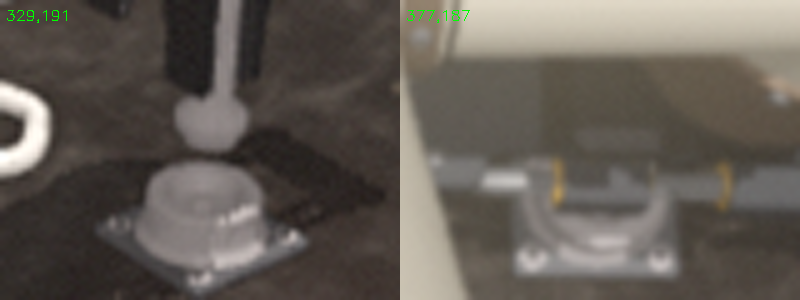

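The crop shows die_22's rim centred near (205,188) and the setter's nose, ring x from 174 to 249, hanging above it at (211,115). I'll compare that with the projections.

Run:
```python
from h import *
S=cam(r.capture("scene")); o=np.array([329,191])
pj=lambda P:((proj(S,P)-o+.5)*5-.5).round(1)
for n,P in dict(nosering=(.4966,-.1411,.0625),foot=(.4966,-.1411,.051),rim=(.496,-.1415,.026),nx=(.5016,-.1411,.0625),ny=(.4966,-.1361,.0625)).items(): print(n,pj(P))
for a in np.radians([0,90,180,270]): print("boss rim",pj((.496+.024*np.cos(a),-.1415+.024*np.sin(a),.026)))
```

```text
nosering [206.6 112. ]
foot [204.7 136.1]
rim [202.4 188. ]
nx [198.5 107. ]
ny [197.5 115.6]
boss rim [164.3 163.6]
boss rim [158.8 206.2]
boss rim [241.6 213.1]
boss rim [245.1 170.2]
```

Relative offset is about 1 mm, well within the 5 mm capture. Lower it in.

```bash
python3 -m pendant '[[[0,0,6],[0,0,0]],[[0,0,13],[0,0,0]],[[0,0,20],[0,0,0]],[[0,0,25],[0,0,0]],[[0,0,29],[0,0,0]],[[0,0,31],[0,0,0]],[[0,0,31],[0,0,0]]]'|sed -n '1,4p'; python3 -m pendant '[[[0,0,1],[0,0,0]],[[0,0,2],[0,0,0]],[[0,0,2],[0,0,0]]]'|sed -n '1,4p'
```

```text
time_s: 13.3
tcp_pos: [0.4959, -0.1413, 0.1154]
ee_rot: [[1.0, -0.001, -0.001], [-0.001, -1.0, -0.0], [-0.001, 0.0, -1.0]]
wrist_force: [-0.0, 0.3, -0.3]
time_s: 13.6
tcp_pos: [0.4963, -0.1413, 0.1147]
ee_rot: [[1.0, -0.0, 0.001], [-0.0, -1.0, -0.0], [0.001, 0.0, -1.0]]
wrist_force: [-2.4, 0.6, 4.2]
```

Contact came exactly at floor height (TCP .1147). Release and go to D.

```bash
python3 -m pendant '[[[0,0,0],[0,0,0]],[[0,0,0],[0,0,0]],[[0,0,0],[0,0,0]],[[0,0,0],[0,0,0]],[[0,0,-10],[0,0,0]],[[0,0,-30],[0,0,0]],[[0,0,-60],[0,0,0]],[[0,0,-95],[0,0,0]],[[0,0,-115],[0,0,0]],[[0,0,-120],[0,0,0]]]' 0.7 >/dev/null&& python3 -m pendant '[[[-8,15,0],[0,0,0]],[[-24,45,0],[0,0,0]],[[-45,83,0],[0,0,0]],[[-65,120,0],[0,0,0]],[[-77,143,0],[0,0,0]],[[-79,147,0],[0,0,0]],[[-79,147,0],[0,0,0]],[[-79,147,0],[0,0,0]],[[-79,147,0],[0,0,0]]]' >/dev/null;  python3 st.py 0.417 -0.2885 0.132
python3 - <<'E'
from h import *
c=r.capture("scene"); f=c["frame"][:,:,::-1]
cv2.imwrite("pics/d.png",cv2.resize(f[150:270,320:480],None,fx=5,fy=5,interpolation=2))
E
```

```text
t 15.5 p [ 0.4174 -0.2874  0.2336] F [ 0.0927 -0.334  -0.3206] w 0.7003245067499352 gf 0.0
rot to square [-0.0002  0.0002  0.0007]
shift mm [ -0.3864   1.1218 101.591 ]
```

View pics/d.png

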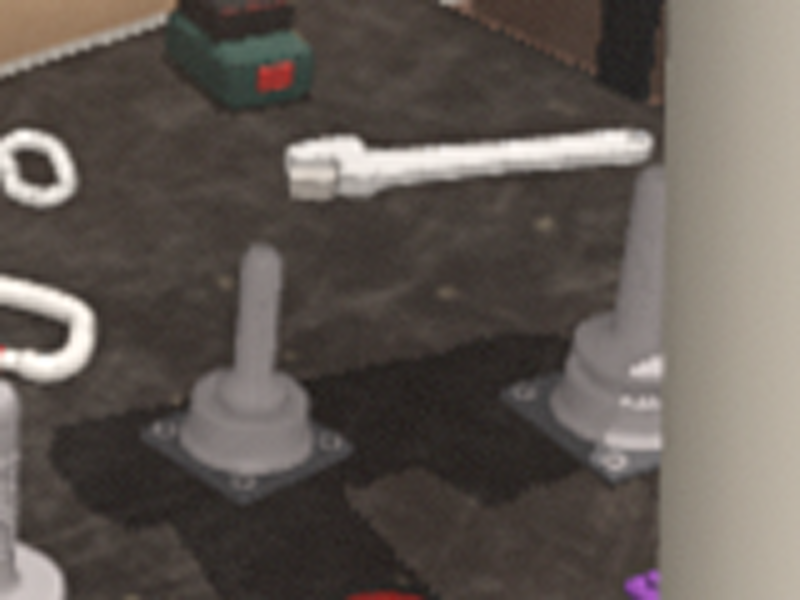

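Setter_22 is down in die_22, upright, stem at (258,320) in the crop. Next, grasp setter_44 at D.

```bash
python3 -m pendant '[[[0,1,20],[0,0,0]],[[0,1,50],[0,0,0]],[[0,1,80],[0,0,0]],[[0,1,97],[0,0,0]],[[0,1,101],[0,0,0]],[[0,1,101],[0,0,0]],[[0,1,101],[0,0,0]]]' && python3 -m pendant '[[[0,0,0],[0,0,0]],[[0,0,0],[0,0,0]],[[0,0,0],[0,0,0]],[[0,0,0],[0,0,0]],[[0,0,0],[0,0,0]],[[0,0,0],[0,0,0]],[[0,0,0],[0,0,0]],[[0,0,0],[0,0,0]],[[0,0,0],[0,0,0]]]' 0
```

```text
time_s: 16.25
tcp_pos: [0.4179, -0.2893, 0.1338]
ee_rot: [[1.0, 0.0, 0.002], [0.0, -1.0, -0.001], [0.002, 0.001, -1.0]]
wrist_force: [0.9, 0.2, 0.6]
gripper_width: 0.697
gripper_force: 0.0
time_s: 17.15
tcp_pos: [0.4168, -0.289, 0.1329]
ee_rot: [[1.0, -0.001, -0.0], [-0.001, -1.0, 0.0], [-0.0, -0.0, -1.0]]
wrist_force: [-0.9, 4.3, 4.1]
gripper_width: 0.247
gripper_force: 30.0
```

```bash
python3 -m pendant '[[[0,0,-12],[0,0,0]],[[0,0,-40],[0,0,0]],[[0,0,-75],[0,0,0]],[[0,0,-102],[0,0,0]],[[1,-10,-110],[0,0,0]],[[3,-35,-110],[0,0,0]],[[6,-75,-110],[0,0,0]],[[10,-120,-110],[0,0,0]],[[14,-165,-110],[0,0,0]],[[18,-205,-110],[0,0,0]]]' && python3 -m pendant '[[[3,-40,0],[0,0,0]],[[7,-85,0],[0,0,0]],[[11,-130,0],[0,0,0]],[[15,-175,0],[0,0,0]],[[19,-215,0],[0,0,0]],[[21,-242,4],[0,0,0]],[[22,-251,16],[0,0,0]],[[22,-252,40],[0,0,0]],[[22,-252,65],[0,0,0]],[[22,-252,80],[0,0,0]]]' >/dev/null; python3 -m pendant '[[[0,0,0],[0,0,0]],[[0,0,0],[0,0,0]],[[0,0,0],[0,0,0]]]' >/dev/null;  python3 st.py 0.457 0.168 0.153;  python3 - <<'E'
from h import *
o=[];P=r.sense()["tcp_pos"]; foot=P-[0,0,.1069]
for n in("scene","top"):
    c=r.capture(n); C=cam(c); f=c["frame"][:,:,::-1].copy(); u=proj(C,(.457,.168,.03)); x,y=int(u[0])-40,int(u[1])-45
    pj=lambda P:((proj(C,P)-[x,y]+.5)*5-.5).round(0)
    print(n,"foot",pj(foot),"ring",pj(foot+[0,0,.011]),"rim",pj((.457,.168,.026)))
    p=cv2.resize(f[y:y+75,x:x+80],None,fx=5,fy=5,interpolation=2); o.append(p)
cv2.imwrite("pics/e.png",np.hstack(o))
E
```

```text
time_s: 18.15
tcp_pos: [0.4337, -0.0822, 0.2415]
ee_rot: [[1.0, -0.001, -0.002], [-0.001, -1.0, 0.0], [-0.002, -0.0, -1.0]]
wrist_force: [1.4, -0.7, -2.9]
gripper_width: 0.244
gripper_force: 30.0
t 19.45 p [0.4576 0.1677 0.1634] F [ 0.5088 -0.1714 -3.9836] w 0.24577159290395617 gf 29.99982050154358
rot to square [-0.0007 -0.0013 -0.001 ]
shift mm [-0.6426 -0.2493 10.4149]
scene foot [202. 166.] ring [201. 140.] rim [207. 236.]
top foot [194. 214.] ring [189. 209.] rim [206. 229.]
```

View pics/e.png

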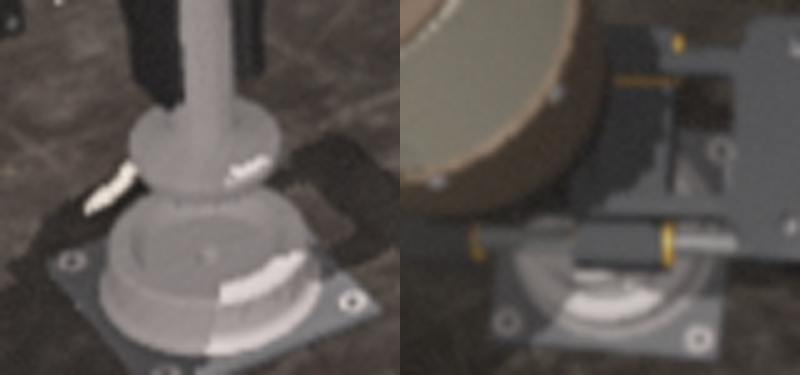

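The nose ring is centred at (205,140) and the dish at about (208,237) in the left crop, matching the projections within about 1.5 mm. Lower it.

```bash
python3 -m pendant '[[[0,0,6],[0,0,0]],[[0,0,14],[0,0,0]],[[0,0,22],[0,0,0]],[[0,0,29],[0,0,0]],[[0,0,34],[0,0,0]],[[0,0,36.5],[0,0,0]],[[0,0,36.5],[0,0,0]]]'|sed -n '1,4p'; python3 -m pendant '[[[0,0,1],[0,0,0]],[[0,0,2],[0,0,0]],[[0,0,2],[0,0,0]]]'|sed -n '1,4p'
```

```text
time_s: 20.25
tcp_pos: [0.4573, 0.1677, 0.1258]
ee_rot: [[1.0, -0.001, -0.0], [-0.001, -1.0, -0.0], [-0.0, 0.0, -1.0]]
wrist_force: [0.6, 0.3, -3.5]
time_s: 20.55
tcp_pos: [0.4575, 0.1679, 0.1249]
ee_rot: [[1.0, -0.0, 0.001], [-0.0, -1.0, 0.0], [0.001, -0.0, -1.0]]
wrist_force: [-0.7, 0.4, 0.4]
```

```bash
python3 -m pendant '[[[0,0,0],[0,0,0]],[[0,0,0],[0,0,0]],[[0,0,0],[0,0,0]],[[0,0,0],[0,0,0]],[[0,0,-10],[0,0,0]],[[0,0,-30],[0,0,0]],[[0,0,-60],[0,0,0]],[[0,0,-90],[0,0,0]],[[0,0,-102],[0,0,0]],[[0,0,-105],[0,0,0]]]' 0.7 >/dev/null&& python3 -m pendant '[[[-6,-15,0],[0,0,0]],[[-18,-45,0],[0,0,0]],[[-34,-86,0],[0,0,0]],[[-50,-126,0],[0,0,0]],[[-62,-156,0],[0,0,0]],[[-66.5,-167.5,0],[0,0,0]],[[-66.5,-167.5,0],[0,0,0]],[[-66.5,-167.5,0],[0,0,0]],[[-66.5,-167.5,0],[0,0,0]]]' >/dev/null;  python3 st.py 0.391 0.3355 0.117
python3 - <<'E'
from h import *
c=r.capture("scene"); f=c["frame"][:,:,::-1]
cv2.imwrite("pics/f.png",cv2.resize(f[250:400,120:320],None,fx=4,fy=4,interpolation=2))
E
```

```text
t 22.45 p [0.3912 0.334  0.229 ] F [ 0.1963 -0.626   0.563 ] w 0.6960358940689947 gf 0.0
rot to square [ 0.0008  0.0006 -0.0023]
shift mm [ -0.125   -1.6254 112.0419]
```

View pics/f.png

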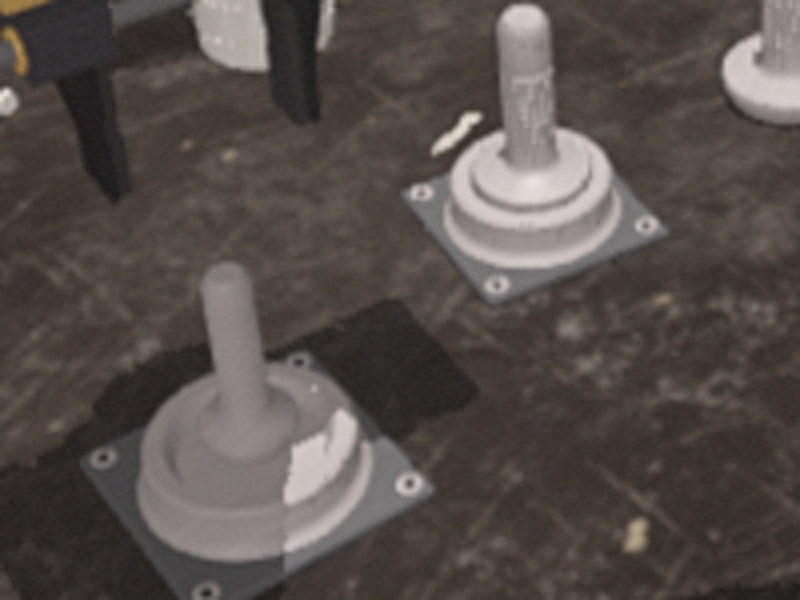

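Setter_44 is seated in die_44, stem at (530,90). Setter_29 stands in die_54, its stem at (238,330). Grasp it.

```bash
python3 -m pendant '[[[0,-1,20],[0,0,0]],[[0,-1,50],[0,0,0]],[[0,-1,85],[0,0,0]],[[0,-1,107],[0,0,0]],[[0,-1,112],[0,0,0]],[[0,-1,112],[0,0,0]],[[0,-1,112],[0,0,0]]]' && python3 -m pendant '[[[0,0,0],[0,0,0]],[[0,0,0],[0,0,0]],[[0,0,0],[0,0,0]],[[0,0,0],[0,0,0]],[[0,0,0],[0,0,0]],[[0,0,0],[0,0,0]],[[0,0,0],[0,0,0]],[[0,0,0],[0,0,0]],[[0,0,0],[0,0,0]],[[0,0,0],[0,0,0]]]' 0
```

```text
time_s: 23.2
tcp_pos: [0.3917, 0.3367, 0.1185]
ee_rot: [[1.0, -0.001, 0.002], [-0.001, -1.0, 0.002], [0.002, -0.002, -1.0]]
wrist_force: [-0.2, -0.1, -0.3]
gripper_width: 0.695
gripper_force: 0.0
time_s: 24.2
tcp_pos: [0.3908, 0.3362, 0.1172]
ee_rot: [[1.0, -0.001, -0.0], [-0.001, -1.0, -0.0], [-0.0, 0.0, -1.0]]
wrist_force: [-0.7, -1.0, 1.2]
gripper_width: 0.201
gripper_force: 30.0
```

```bash
python3 -m pendant '[[[0,0,-12],[0,0,0]],[[0,0,-40],[0,0,0]],[[0,0,-75],[0,0,0]],[[0,0,-105],[0,0,0]],[[0,10,-115],[0,0,0]],[[1,35,-115],[0,0,0]],[[3,75,-115],[0,0,0]],[[5,120,-115],[0,0,0]],[[7,165,-115],[0,0,0]],[[9,210,-115],[0,0,0]]]' >/dev/null&& python3 -m pendant '[[[2,45,0],[0,0,0]],[[4,90,0],[0,0,0]],[[6,135,0],[0,0,0]],[[8,180,0],[0,0,0]],[[10,225,0],[0,0,0]],[[12,270,0],[0,0,0]],[[13,315,0],[0,0,0]],[[15,355,0],[0,0,0]],[[16,385,0],[0,0,0]],[[16,402,0],[0,0,0]]]' >/dev/null; python3 -m pendant '[[[0,8,5],[0,0,0]],[[0,11,20],[0,0,0]],[[0,11,45],[0,0,0]],[[0,11,68],[0,0,0]],[[0,11,78],[0,0,0]],[[0,11,78],[0,0,0]],[[0,11,78],[0,0,0]],[[0,11,78],[0,0,0]]]' >/dev/null;  python3 st.py 0.416 -0.287 0.153;  python3 - <<'E'
from h import *
o=[];P=r.sense()["tcp_pos"]; foot=P-[0,0,.0992]
for n in("scene","top"):
    c=r.capture(n); C=cam(c); f=c["frame"][:,:,::-1].copy(); u=proj(C,(.416,-.287,.03)); x,y=int(u[0])-40,int(u[1])-45
    pj=lambda P:((proj(C,P)-[x,y]+.5)*5-.5).round(0)
    print(n,"foot",pj(foot),"ring",pj(foot+[0,0,.011]),"rim",pj((.416,-.287,.026)))
    p=cv2.resize(f[y:y+75,x:x+80],None,fx=5,fy=5,interpolation=2); o.append(p)
cv2.imwrite("pics/g.png",np.hstack(o))
E
```

```text
t 27.0 p [ 0.4161 -0.2868  0.1554] F [-0.0448  0.4927 -1.127 ] w 0.20242390217740594 gf 29.999939119443297
rot to square [ 0.0009 -0.0023 -0.0003]
shift mm [-0.1383  0.1516  2.3979]
scene foot [211. 175.] ring [215. 152.] rim [201. 237.]
top foot [227. 222.] ring [238. 218.] rim [198. 231.]
```

View pics/g.png

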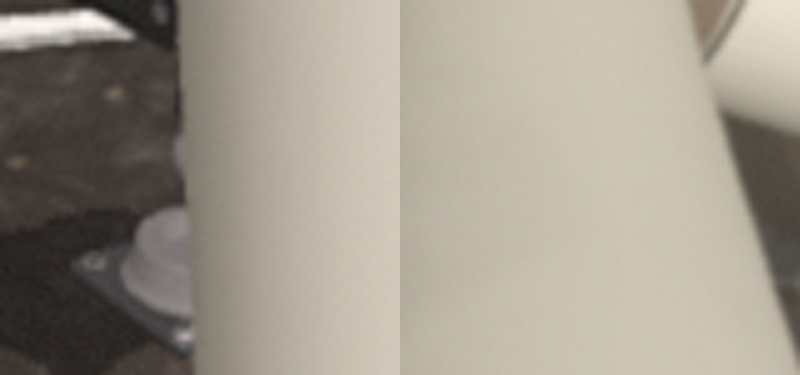

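The arm mostly hides D. The visible left edges (nose at x≈174, rim at x≈135) imply centres within about 1–2 mm of prediction. Lower while watching the force and height.

```bash
python3 -m pendant '[[[0,0,6],[0,0,0]],[[0,0,14],[0,0,0]],[[0,0,22],[0,0,0]],[[0,0,29],[0,0,0]],[[0,0,34],[0,0,0]],[[0,0,36],[0,0,0]],[[0,0,36],[0,0,0]]]'|sed -n '1,4p'; python3 -m pendant '[[[0,0,1],[0,0,0]],[[0,0,2],[0,0,0]],[[0,0,2],[0,0,0]]]'|sed -n '1,4p'
```

```text
time_s: 27.8
tcp_pos: [0.4154, -0.2868, 0.1179]
ee_rot: [[1.0, -0.001, -0.001], [-0.001, -1.0, 0.0], [-0.001, -0.0, -1.0]]
wrist_force: [0.2, 0.5, -0.9]
time_s: 28.1
tcp_pos: [0.4157, -0.2868, 0.1172]
ee_rot: [[1.0, -0.0, 0.001], [-0.0, -1.0, -0.001], [0.001, 0.001, -1.0]]
wrist_force: [-0.7, 1.7, 4.9]
```

```bash
python3 -m pendant '[[[0,0,0],[0,0,0]],[[0,0,0],[0,0,0]],[[0,0,0],[0,0,0]],[[0,0,0],[0,0,0]],[[0,0,-10],[0,0,0]],[[0,0,-30],[0,0,0]],[[0,0,-60],[0,0,0]],[[0,0,-90],[0,0,0]],[[0,0,-107],[0,0,0]],[[0,0,-110],[0,0,0]]]' 0.7 >/dev/null&& python3 -m pendant '[[[3,-18,0],[0,0,0]],[[10,-58,0],[0,0,0]],[[18,-103,0],[0,0,0]],[[27,-150,0],[0,0,0]],[[35,-197,0],[0,0,0]],[[43,-240,0],[0,0,0]],[[50,-280,0],[0,0,0]],[[54,-302,0],[0,0,0]],[[54.5,-306,0],[0,0,0]],[[54.5,-306,0],[0,0,0]]]' >/dev/null; python3 -m pendant '[[[0,0,0],[0,0,0]],[[0,0,0],[0,0,0]]]' >/dev/null;  python3 st.py 0.4703 0.0193 0.1165
python3 - <<'E'
from h import *
c=r.capture("scene"); f=c["frame"][:,:,::-1]
cv2.imwrite("pics/i.png",cv2.resize(f[150:300,300:500],None,fx=4,fy=4,interpolation=2))
E
```

```text
t 30.3 p [0.4698 0.0182 0.226 ] F [-0.2387 -0.9823 -0.3035] w 0.7006845886364602 gf 0.0
rot to square [ 0.0002  0.0007 -0.0024]
shift mm [  0.6161  -1.1499 109.5163]
```

View pics/i.png

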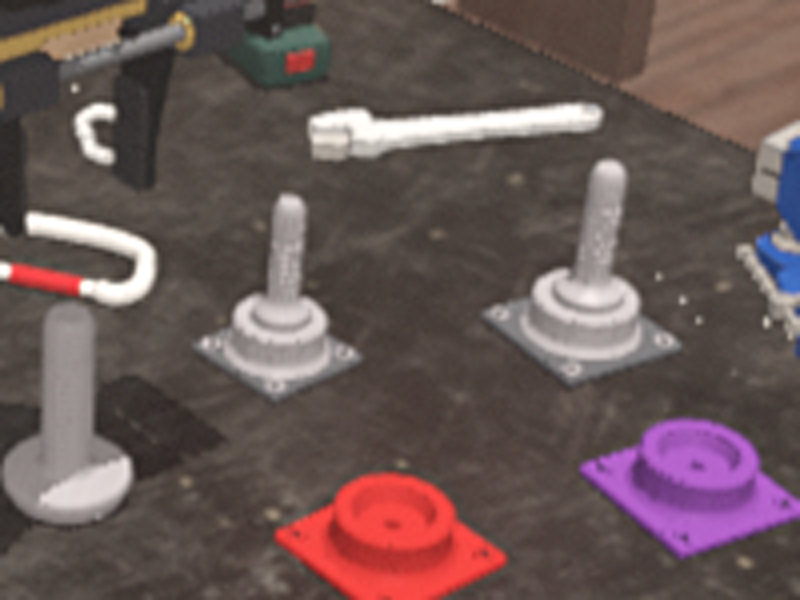

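Setters 22 (288,260) and 29 (600,235) are both seated in their dies. Setter_54 is upright at (68,420). Grasp it.

```bash
python3 -m pendant '[[[0.5,-1,20],[0,0,0]],[[0.5,-1,50],[0,0,0]],[[0.5,-1,83],[0,0,0]],[[0.5,-1,104],[0,0,0]],[[0.5,-1,109],[0,0,0]],[[0.5,-1,109],[0,0,0]],[[0.5,-1,109],[0,0,0]]]' >/dev/null&& python3 -m pendant '[[[0,0,0],[0,0,0]],[[0,0,0],[0,0,0]],[[0,0,0],[0,0,0]],[[0,0,0],[0,0,0]],[[0,0,0],[0,0,0]],[[0,0,0],[0,0,0]],[[0,0,0],[0,0,0]],[[0,0,0],[0,0,0]],[[0,0,0],[0,0,0]]]' 0
```

```text
time_s: 31.95
tcp_pos: [0.4706, 0.0201, 0.1173]
ee_rot: [[1.0, -0.001, -0.0], [-0.001, -1.0, -0.0], [-0.0, 0.0, -1.0]]
wrist_force: [0.5, -0.8, 0.9]
gripper_width: 0.267
gripper_force: 30.0
```

```bash
python3 -m pendant '[[[0,0,-12],[0,0,0]],[[0,0,-40],[0,0,0]],[[0,0,-78],[0,0,0]],[[0,0,-112],[0,0,0]],[[0,0,-130],[0,0,0]],[[-4,-14,-132],[0,0,0]],[[-12,-45,-132],[0,0,0]],[[-22,-84,-132],[0,0,0]],[[-33,-125,-132],[0,0,0]],[[-44,-165,-132],[0,0,0]]]' >/dev/null&& python3 -m pendant '[[[-10,-38,0],[0,0,0]],[[-20,-76,0],[0,0,0]],[[-30,-113,0],[0,0,0]],[[-38,-140,0],[0,0,0]],[[-41,-151,3],[0,0,0]],[[-41,-151,15],[0,0,0]],[[-41,-151,40],[0,0,0]],[[-41,-151,65],[0,0,0]],[[-41,-151,79],[0,0,0]],[[-41,-151,81],[0,0,0]]]' >/dev/null; python3 -m pendant '[[[0,0,0],[0,0,0]],[[0,0,0],[0,0,0]],[[0,0,0],[0,0,0]]]' >/dev/null;  python3 st.py 0.386 0.3364 0.1353;  python3 - <<'E'
from h import *
o=[];P=r.sense()["tcp_pos"]; foot=P-[0,0,.1173]
for n in("scene","top"):
    c=r.capture(n); C=cam(c); f=c["frame"][:,:,::-1].copy(); u=proj(C,(.386,.3364,.03)); x,y=int(u[0])-40,int(u[1])-45
    pj=lambda P:((proj(C,P)-[x,y]+.5)*5-.5).round(0)
    print(n,"foot",pj(foot),"ring",pj(foot+[0,0,.011]),"rim",pj((.386,.3364,.026)))
    p=cv2.resize(f[y:y+75,x:x+80],None,fx=5,fy=5,interpolation=2); o.append(p)
cv2.imwrite("pics/j.png",np.hstack(o))
E
```

```text
t 34.25 p [0.3863 0.3365 0.1691] F [ 0.8623 -0.1216 -4.7502] w 0.27151358786115315 gf 29.982691048644483
rot to square [-0.0016 -0.0011 -0.0011]
shift mm [-0.3076  0.1066 33.8409]
scene foot [196. 178.] ring [192. 151.] rim [207. 241.]
top foot [183. 226.] ring [172. 223.] rim [208. 233.]
```

View pics/j.png

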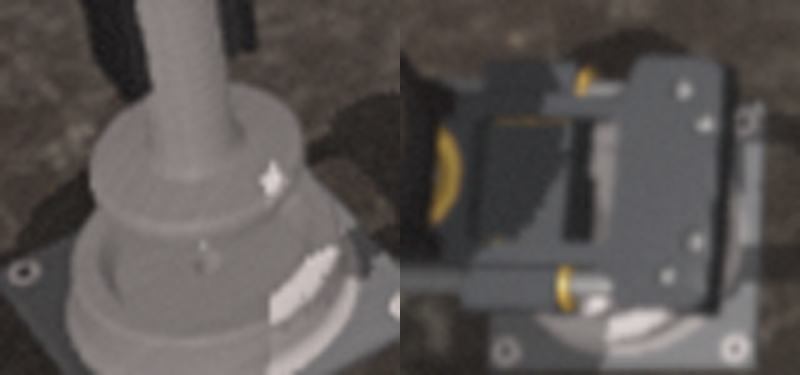

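The nose ring is at (196,155) against 192 predicted, and the rim at about (210,240) against 207. They're aligned, so lower.

```bash
python3 -m pendant '[[[0,0,6],[0,0,0]],[[0,0,13],[0,0,0]],[[0,0,20],[0,0,0]],[[0,0,26],[0,0,0]],[[0,0,30],[0,0,0]],[[0,0,32],[0,0,0]],[[0,0,32],[0,0,0]]]'|sed -n '1,4p'; python3 -m pendant '[[[0,0,1],[0,0,0]],[[0,0,2],[0,0,0]],[[0,0,2],[0,0,0]]]'|sed -n '1,4p'
```

```text
time_s: 35.05
tcp_pos: [0.3866, 0.3369, 0.1364]
ee_rot: [[1.0, -0.0, 0.002], [-0.0, -1.0, 0.001], [0.002, -0.001, -1.0]]
wrist_force: [3.6, 0.8, -5.3]
time_s: 35.35
tcp_pos: [0.3868, 0.3371, 0.1353]
ee_rot: [[1.0, -0.0, 0.002], [-0.0, -1.0, 0.002], [0.002, -0.002, -1.0]]
wrist_force: [4.5, -0.5, 1.8]
```

```bash
python3 -m pendant '[[[0,0,0],[0,0,0]],[[0,0,0],[0,0,0]],[[0,0,0],[0,0,0]],[[0,0,0],[0,0,0]],[[0,0,-10],[0,0,0]],[[0,0,-30],[0,0,0]],[[0,0,-60],[0,0,0]],[[0,0,-95],[0,0,0]],[[0,0,-125],[0,0,0]],[[0,0,-150],[0,0,0]]]' 0.7 >/dev/null; python3 -m pendant '[[[-20,-40,0],[0,0,0]],[[-40,-80,0],[0,0,0]],[[-60,-120,0],[0,0,0]],[[-80,-160,0],[0,0,0]],[[-90,-190,0],[0,0,0]],[[-90,-190,0],[0,0,0]],[[-90,-190,0],[0,0,0]],[[-90,-190,0],[0,0,0]]]'|sed -n '1,4p'
python3 - <<'E'
from h import *
f=r.capture("scene")["frame"][:,:,::-1]; g=r.capture("top")["frame"][:,:,::-1]
cv2.imwrite("pics/k.png",np.vstack([cv2.resize(f[170:400,130:490],(800,511),interpolation=2)[110:],cv2.resize(g[200:310,120:540],(800,210),interpolation=2)])[:600])
E
```

```text
time_s: 37.15
tcp_pos: [0.2963, 0.5254, 0.2845]
ee_rot: [[1.0, -0.001, -0.0], [-0.001, -1.0, -0.0], [-0.0, 0.0, -1.0]]
wrist_force: [0.4, 1.2, 1.1]
```

View pics/k.png

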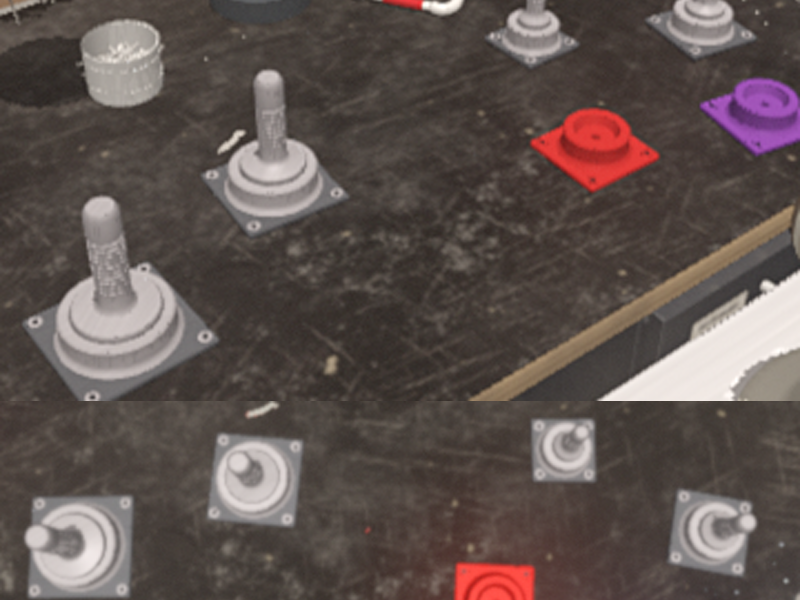

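All four setters stand seated and upright in their own dies: 54 at (110,310), 44 at (270,160), 22 at (532,35) and 29 at (702,20). The tin hasn't moved.

```bash
python3 -c "
from station import r
print(r.finish_job())"
```

```text
the job is handed in; nothing more can be done
None
```

All four setters stand upright and fully down in their own dies, as the closing pictures and contact heights showed; no setter fell, the tin and carabiner were left alone, and I handed the job in at about 37 s of robot time (no verdict was shown).

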